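# Unlock a switch enclosure and hold its door at 45 degrees for the stay

## Task

I want to screw the stay onto the door of the steel switch enclosure that lies on the bench. Turn the rotary handle on its door anticlockwise until its pointer lines up with the single-bar OFF mark, which frees the door, then lift the door by its bow handle and hold it open, still, at 45 degrees. Finish while holding it there by the bow handle, because it falls shut when let go; the rotary handle stays at OFF and the loose things on the bench stay where they lie.

Things in the scene. Friction and masses are not known exactly. Their poses are not given: they have to be found in the camera images.
- enclosure: grey sheet-steel switch enclosure lying on its back, fixed to the bench: 280 (its x) x 200 (its y) x 124 mm high with its door; origin at the centre of its underside, z up. Two black cable glands stick out 26 mm from its -x end. The door is its top face, outer face 124 mm above the bench, hinged along the +y long side
- hinge (a point): middle of the door's hinge line, on the enclosure, at (0, 101, 120) mm in the enclosure's frame, with the enclosure's axes; fixed. The hinge line runs along x
- door (a joint): opening angle of the door (rad): 0 shut, growing as its free (-y) edge rises; 0.785 is 45 degrees; end at 1.9. Steel panel, 288 mm along the hinge, reaching 204 mm from it, about 0.65 kg with its fittings; nearly free hinge, falls shut when let go. An interlock keeps it shut (1 degree of play) unless the rotary handle is within about 14 degrees of OFF
- pull: bow handle near the door's free edge: straight round steel bar, 10 mm thick, 110 mm long, parallel to the hinge (its x axis), with a leg at each end. Origin at the middle of the bar, 38 mm off the door's outer face; with the door shut at (-50, -64, 162) mm in the enclosure's frame: 165 mm from the hinge line along the door, 42 mm above it. Turns with the door
- rotary (a joint): angle of the rotary handle (rad): 0 with its pointer at the OFF mark, growing clockwise seen from above; 1.57 at ON, stop at 1.6. Past OFF it turns on to a reset stop at -0.35. It stays where it is left (friction about 0.08 N m, no detents)
- rotary_grip (a point): point to grip the rotary handle, on its turning axis; door shut: at (65, 16, 156) mm in the enclosure's frame. Black bar 14 mm thick, 56 mm long, top 10 mm above this point; its base disc lies 23 mm below. A pointed nose and a white line on top at one end are the pointer. The point's y axis points along the bar to the pointer: at OFF the enclosure's +y, at ON its +x
- off_mark (a point): the OFF mark: a single raised white bar, 9 x 5 mm, on the round grey escutcheon (90 mm across) around the rotary handle, on the side of the door's hinge. ON, a quarter turn clockwise, has two bars; the reset stop has a dot. Moves with the door
- stay: door stay: flat steel strip 150 x 18 x 4 mm with one end bent up 22 mm, lying beside the enclosure; origin under its middle. Not part of the job
- driver: screwdriver with a black handle, about 200 mm long, lying beside the enclosure; origin under its middle. Not part of the job
- pliers: pliers lying flat, about 150 x 65 x 12 mm, dark jaws and rubber handles; origin under its middle. Not part of the job
- breaker: loose two-pole circuit breaker, 36 x 85 x 75 mm high, pale plastic; origin under its middle. Not part of the job
- contactor: loose contactor, 45 x 75 x 87 mm high, black and grey plastic; origin under its middle. Not part of the job

How it is judged:
By the outcome, as a careful person would: the job done as asked, in the order asked, and still so for the second after the job is handed in, while the arm keeps its last pose, push and grip.
It also fails if it takes over 46 s, if anything falls off the work surface, if the arm or the gripper's body presses on something with over 40 N, if the wrist force passes 120 N, or if a joint passes its speed limit or range.

## Robot

A 6-joint arm with a two-finger parallel gripper is mounted at the origin on the work surface. World frame = base frame: x ahead of the robot, y to its left, z up, the work surface at z = 0. Lengths are in m, angles in rad, forces in N, time in s.
With the tool pointing down it reaches from about 0.375 to 0.975 m from the base axis. Payload 3.8 kg.
Tool frame: the origin (TCP) lies midway between the tips of the shut fingers; the grasp point (between the pads) lies 19 mm behind it; z points along the fingers, y is the line along which they close (so a half turn about z gives the same grasp; the last joint's range is limited). The gripper opens to 88 mm and grips with 3 to 60 N. Pads are 18 mm wide; open, the fingers measure 123 mm over their backs; the gripper's body (75 mm by 187 mm) begins 45 mm behind the grasp point.
Start: joints at [-1.327, 0.264, 1.604, -0, 1.274, -0.037], TCP at [0.187, -0.649, 0.239] pointing down, gripper open.
Joint ranges: [-2.63, 2.63], [-0.94, 2.18], [0.31, 2.57], [-1.31, 4.45], [0, 2.66], [-2.55, 2.55]. Speed limits (rad/s): [2.57, 2.57, 3.14, 3.14, 3.14, 3.14].

## Interface

Orientations are given as a unit quaternion [x, y, z, w].
In Python, from cell import r gives the robot as it stands.
- The arm moves only by the shell command python3 -m creep 'ROWS' [FORCE]. ROWS is JSON, one flat list of numbers, 5 for each row, row after row: the shift along the world's x, y, z in units of 40 mm (1.0 is 40 mm), then the turn about the world's z in rad, then the closure, from 0 (fully open) to 1 (shut). A call has 1 to 10 rows; each row is the pose to reach, as a shift and turn from the pose commanded when the call began; what a row does not reach only later rows make up. A row lasts 1/12 s, in which the tool goes at most 41.7 mm and 7.16 degrees, less where a joint would pass 70% of its speed; a pose out of reach is approached as far as the arm can. A call with a gripper value outside its range is refused whole. The fingers move at their own pace and stop on an object; FORCE is the grip in N (left out, the last holds). Time passes only in rows, so rows that repeat a pose let the fingers close. It gives the time, the measured TCP pose, the force, the opening and the grip force at its end, in the units of the state.
- r.get_state(): the state, without advancing time (a new reading comes with each control period).
- r.camera(name): name is "side" or "top" or "wrist"; returns a dict with "frame" (480x640x3 uint8, red, green, blue), "depth" (480x640 float32, m along the optical axis (not along the pixel's ray), 0 where there is no reading), "K" (3x3 intrinsics, pixels), "pose" (4x4, takes a point from camera to world coordinates). Camera axes: x right, y down, z forward; pixel columns grow to the right and rows downward; lengths in m; the calibration is good to about 2 mm. A picture is of the moment at which its call begins.
- r.sign_off(): hands the job in; it is judged then, once.
Trained networks look in the newest picture that a camera, given by its name, has taken for a name from the list of things; names that differ only in an ending like _2 or _b are one class to them, and where a whole thing is asked for, a point or a joint stands for the part that bears it (a point fixed in the world has none). Each returns a list of dicts, best first, with "p" (0 to 1); they miss things now and then, are a little off and sometimes report something else, mostly with a low value. They report only what shows in the picture. A call takes as long as a camera call.
- r.outline_of(camera, name): "region" (480x640 bool, what is visible of it) and "rect" ([left, top, width, height] in pixels, round what is visible of it).
The state is a dict: "clock": time; "joint_pos": joint angles; "joint_velocities": joint speeds; "joint_efforts": joint torques, N m; "tcp_pos": TCP position; "eef_rot": TCP orientation; "force": force on the tool from outside, world axes, zero at the start; "ft_torque": the same for the moment, N m; "opening": finger opening in m; "grip_force": force on a finger pad.
Only numpy, scipy, OpenCV 4.12 (cv2) and the standard library are available. Lean on these libraries where they do the work, as an engineer would, in place of code of your own. Each camera call takes 0.05 s, during which the arm holds its last target. There are 200 camera calls.

## Working session

There is one attempt and no reset: what is moved stays moved. The work goes in short steps, Python scripts to look and compute and a shell command to move; the robot and the scene stay as the last step left them, time stands still between calls to the robot, and variables do not carry over. Pictures are saved under pics/ and viewed, at most 10 in all, crops included, and the job is handed in when it is done.

```bash
ls; mkdir -p pics
cat > h.py <<'E'
from cell import r
import numpy as np, cv2
def pts(c,mask):
    v,u=np.nonzero(mask&(c["depth"]>0)); d=c["depth"][v,u]; K=c["K"]
    p=np.stack([(u-K[0,2])/K[0,0]*d,(v-K[1,2])/K[1,1]*d,d],1)
    return p@c["pose"][:3,:3].T+c["pose"][:3,3]
def proj(c,P):
    q=(np.atleast_2d(P)-c["pose"][:3,3])@c["pose"][:3,:3]; q=q@c["K"].T
    return q[:,:2]/q[:,2:]
E
python3 - <<'E'
from h import *
ims=[]
for n in ["top","side"]:
    c=r.camera(n); cv2.imwrite(f"pics/{n}0.png",c["frame"][:,:,::-1])
    print(n,c["pose"][:3,3].round(3))
    for t in ["enclosure","pull","rotary","off_mark","door","breaker","contactor","stay","driver","pliers"]:
        o=r.outline_of(n,t)
        for k in o[:2]:
            p=pts(c,k["region"])
            print(t,round(k["p"],2),k["rect"],len(p), np.median(p,0).round(3) if len(p) else "", p.min(0).round(3) if len(p) else "",p.max(0).round(3) if len(p) else "")
E
```

```text
pics
top [0.474 0.022 0.9  ]
enclosure 0.76 [291.9, 182.0, 154.9, 189.0] 19627 [ 0.543 -0.045  0.125] [ 0.389 -0.208 -0.003] [0.751 0.096 0.171]
pull 0.72 [398.9, 255.5, 27.8, 72.0] 558 [ 0.517 -0.118  0.166] [ 0.458 -0.14   0.121] [ 0.582 -0.098  0.171]
rotary 0.81 [332.4, 218.7, 33.9, 35.8] 755 [ 0.609 -0.01   0.136] [ 0.584 -0.038  0.128] [0.642 0.013 0.17 ]
off_mark 0.95 [291.1, 183.1, 157.8, 187.0] 19494 [ 0.545 -0.044  0.125] [ 0.373 -0.211 -0.003] [0.751 0.104 0.171]
off_mark 0.46 [338.4, 221.9, 25.0, 30.8] 675 [ 0.608 -0.01   0.136] [ 0.584 -0.036  0.13 ] [0.635 0.013 0.17 ]
door 0.92 [294.3, 182.1, 149.4, 187.3] 19180 [ 0.545 -0.045  0.125] [ 0.389 -0.208 -0.002] [0.726 0.1   0.171]
breaker 0.85 [413.9, 182.0, 46.9, 27.1] 1065 [ 0.715 -0.186  0.047] [ 0.697 -0.238  0.   ] [ 0.744 -0.149  0.079]
contactor 0.66 [239.7, 222.6, 43.1, 34.1] 1190 [0.612 0.159 0.073] [ 0.586  0.122 -0.002] [0.66  0.215 0.091]
stay 0.67 [431.8, 240.7, 19.7, 70.8] 637 [ 0.56  -0.204  0.005] [ 0.488 -0.226 -0.001] [ 0.63  -0.179  0.024]
driver 0.91 [274.2, 289.5, 22.7, 107.0] 877 [0.383 0.101 0.023] [
[... 705 characters left out ...]
.387 -0.182 -0.002] [0.822 0.254 0.168]
door 0.87 [207.6, 210.9, 224.5, 150.7] 17448 [ 0.523 -0.074  0.124] [ 0.388 -0.182 -0.001] [0.834 0.219 0.168]
breaker 0.64 [436.3, 302.3, 60.7, 59.5] 2360 [ 0.708 -0.207  0.044] [ 0.696 -0.242  0.001] [ 0.746 -0.154  0.077]
contactor 0.68 [279.3, 211.9, 34.9, 31.3] 504 [0.603 0.16  0.082] [0.586 0.132 0.032] [0.641 0.196 0.088]
stay 0.96 [345.5, 347.6, 77.2, 79.5] 1297 [ 0.555 -0.208  0.004] [ 0.485 -0.232 -0.002] [ 0.649 -0.17   0.024]
driver 0.63 [165.8, 294.4, 48.7, 33.1] 764 [0.363 0.088 0.021] [ 0.323  0.077 -0.002] [0.41  0.124 0.027]
pliers 0.84 [374.6, 386.8, 95.2, 84.5] 1920 [ 0.565 -0.276  0.011] [ 0.499 -0.324 -0.003] [ 0.649 -0.253  0.015]
```

View pics/top0.png

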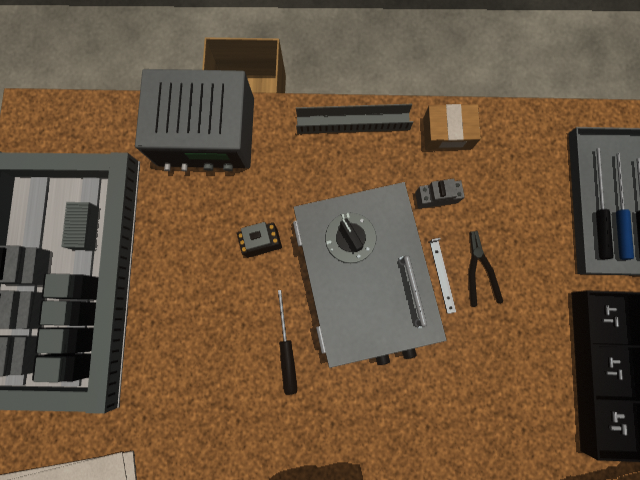

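View pics/side0.png

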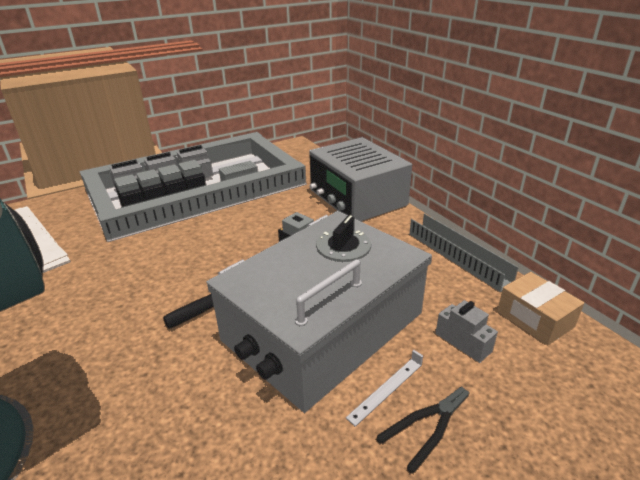

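The top view shows the enclosure centred near (370,275) px, with its glands at the bottom (-x), its hinges on the left (+y), the bow handle at (412,291) and the rotary handle at (350,236). Nothing is near the handle. Next I'll fit the pose and get a close-up of the rotary.

Run:
```python
from h import *
from scipy.spatial.transform import Rotation as R
out=[]
for n in ["top","side"]:
    c=r.camera(n)
    p=pts(c,r.outline_of(n,"door")[0]["region"])
    q=p[(p[:,2]>.119)&(p[:,2]<.130)]
    (cx,cy),(w,h),a=cv2.minAreaRect((q[:,:2]*1000).astype(np.float32)); print(n,cx,cy,w,h,a,np.median(q[:,2]))
    b=pts(c,r.outline_of(n,"pull")[0]["region"]); b=b[b[:,2]>.158]
    u=np.linalg.svd(b[:,:2]-b[:,:2].mean(0))[2][0]; print("bar yaw",np.degrees(np.arctan(u[1]/u[0])), b.min(0),b.max(0),np.median(b,0), "n",len(b))
    k=pts(c,r.outline_of(n,"rotary")[0]["region"]); k=k[k[:,2]>.160]
    u=np.linalg.svd(k[:,:2]-k[:,:2].mean(0))[2][0]; print("rot bar",np.degrees(np.arctan2(u[1],u[0])), k.mean(0),(k.min(0)+k.max(0))/2,len(k))
    if n=="top":
        f=c["frame"][200:270,310:390,::-1]; cv2.imwrite("pics/rot.png",cv2.resize(f,None,fx=8,fy=8,interpolation=3))
```

```text
top 551.630126953125 -43.98588562011719 288.7958068847656 206.37547302246094 14.426409721374512 0.12462332562648926
bar yaw 14.421556507806882 [ 0.46202969 -0.13582819  0.15828689] [ 0.57597399 -0.09965542  0.1703805 ] [ 0.51671651 -0.11792742  0.16654818] n 444
rot bar -148.65389112188856 [ 0.60932209 -0.01227048  0.16625763] [ 0.60927824 -0.01174398  0.16575663] 279
side 551.2601318359375 -45.84431457519531 290.29364013671875 208.77545166015625 14.327783584594727 0.1239077660539179
bar yaw 14.098850699800114 [ 0.46066224 -0.14034954  0.15824753] [ 0.57503932 -0.10308698  0.16830585] [ 0.5105082  -0.12469935  0.16527004] n 535
rot bar -148.9104464779087 [ 0.6084999  -0.01776529  0.16499599] [ 0.61051049 -0.01487791  0.1638575 ] 216
```

View pics/rot.png

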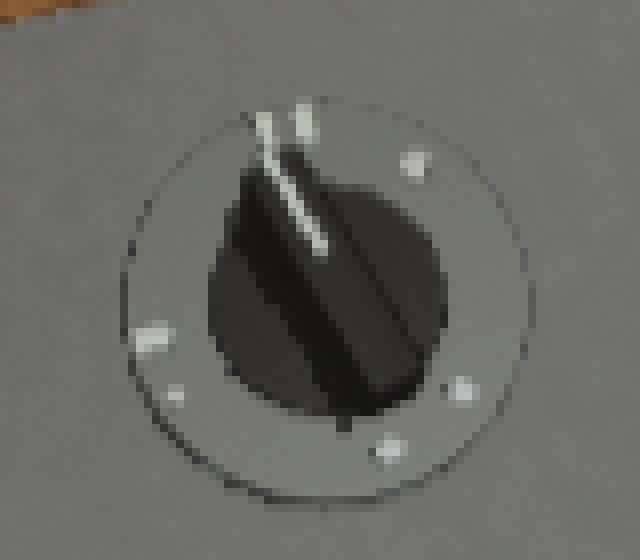

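The white pointer line runs up-left towards the two-bar ON mark at (290,125) in the crop. The single-bar OFF mark is on the left at (155,338), 73° anticlockwise. The fit agrees with the given geometry. Now I'll work out the approach.

```bash
cat >> h.py <<'E'
from scipy.spatial.transform import Rotation as R
def st():
    s=r.get_state(); m=R.from_quat(s["eef_rot"]).as_matrix()
    print("t",s["clock"],"tcp",np.round(s["tcp_pos"],4),"yaw_y",np.degrees(np.arctan2(m[1,1],m[0,1])).round(2),"z",m[:,2].round(3),"q",np.round(s["joint_pos"],3),"F",np.round(s["force"],1),"op",s["opening"],s["grip_force"]); return s,np.degrees(np.arctan2(m[1,1],m[0,1]))
def go(P,yaw):
    s,y=st(); d=(np.array(P)-s["tcp_pos"])/.04; print("shift",d.round(3),"turn",[np.radians((yaw-y+k)).round(3) for k in(-180,0,180)])
E
python3 -c "
from h import *
go([.6098,-.012,.22],121.3)"
```

```text
t 1.5 tcp [ 0.187  -0.6486  0.2387] yaw_y -73.91 z [-0. -0. -1.] q [-1.327  0.264  1.604 -0.     1.274 -0.037] F [0.7 0.5 0.3] op 0.08834428919522345 0.0
shift [10.569 15.914 -0.468] turn [np.float64(0.265), np.float64(3.407), np.float64(6.549)]
```

```bash
python3 -m creep '[10.57,15.91,-0.4,0.265,0.3, 10.57,15.91,-0.4,0.265,0.3, 10.57,15.91,-0.4,0.265,0.3, 10.57,15.91,-0.4,0.265,0.3, 10.57,15.91,-0.4,0.265,0.3, 10.57,15.91,-0.4,0.265,0.3, 10.57,15.91,-0.4,0.265,0.3, 10.57,15.91,-0.4,0.265,0.3, 10.57,15.91,-0.4,0.265,0.3, 10.57,15.91,-0.4,0.265,0.3]' 25; python3 -c "
from h import *
go([.6098,-.012,.2],121.3)"
```

```text
clock: 2.33
tcp_pos: [0.4183, -0.2998, 0.2303]
eef_rot: [0.963, 0.269, 0.0, 0.0]
force: [1.2, 0.2, 0.3]
opening: 0.0617
grip_force: 0.0
t 2.3333 tcp [ 0.4183 -0.2998  0.2303] yaw_y -58.75 z [ 0.001 -0.001 -1.   ] q [-0.67  -0.036  1.952  0.     1.225  0.355] F [1.2 0.2 0.3] op 0.061663937799164244 0.0
shift [ 4.786  7.195 -0.759] turn [np.float64(0.001), np.float64(3.142), np.float64(6.284)]
```

```bash
python3 -m creep '[4.6,6.9,-0.7,0,0.3, 4.6,6.9,-0.7,0,0.3, 4.6,6.9,-0.7,0,0.3, 4.6,6.9,-0.7,0,0.3, 4.6,6.9,-0.7,0,0.3, 4.6,6.9,-0.7,0,0.3, 4.6,6.9,-0.7,0,0.3, 4.6,6.9,-0.7,0,0.3, 4.6,6.9,-0.7,0,0.3, 4.6,6.9,-0.7,0,0.3]' 25; python3 -c "
from h import *
go([.6098,-.012,.139],121.3)
c=r.camera('wrist');print(c['pose'][:3,3])
k=pts(c,np.ones((480,640),bool)); k=k[(k[:,2]>.160)&(k[:,2]<.170)&(np.hypot(k[:,0]-.6098,k[:,1]+.012)<.045)]
print(len(k),k.mean(0) if len(k) else 0)
if len(k)>20:
  u=np.linalg.svd(k[:,:2]-k[:,:2].mean(0))[2][0]; print(np.degrees(np.arctan(u[1]/u[0])),(k.min(0)+k.max(0))/2)
cv2.imwrite('pics/w1.png',c['frame'][:,:,::-1])
"
```

```text
clock: 3.17
tcp_pos: [0.6022, -0.0235, 0.2015]
eef_rot: [0.962, 0.271, -0.0, -0.0]
force: [-0.8, -0.3, -0.5]
opening: 0.0617
grip_force: 0.0
t 3.1667 tcp [ 0.6022 -0.0235  0.2015] yaw_y -58.5 z [-0.001 -0.    -1.   ] q [-0.08   0.155  1.805 -0.     1.183  0.941] F [-0.8 -0.3 -0.5] op 0.06169960992420295 0.0
shift [ 0.191  0.289 -1.562] turn [np.float64(-0.003), np.float64(3.138), np.float64(6.28)]
[0.6671597  0.01539199 0.34821407]
3528 [ 0.61284702 -0.01219182  0.16665524]
31.44399516613298 [ 0.61139334 -0.01324911  0.16456987]
```

View pics/w1.png

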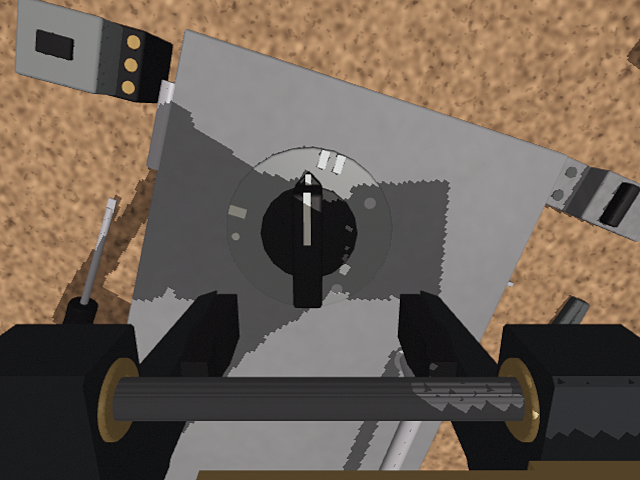

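The wrist view shows the handle's bar upright at (307,245) px, centred between the fingers, with OFF on its left at (237,212). I'll go down beside the bar.

```bash
python3 -m creep '[0.2,0.28,-0.5,0,0.3, 0.2,0.28,-1.0,0,0.3, 0.2,0.28,-1.3,0,0.3, 0.2,0.28,-1.3,0,0.3]' 25; python3 -c "
from h import *
go([.6105,-.0125,.139],121.4)"
```

```text
clock: 3.55
tcp_pos: [0.6064, -0.0157, 0.1466]
eef_rot: [0.963, 0.269, -0.003, -0.001]
force: [-0.1, -0.2, -0.4]
opening: 0.0619
grip_force: 0.0
t 3.55 tcp [ 0.6064 -0.0157  0.1466] yaw_y -58.82 z [-0.006  0.    -1.   ] q [-0.067  0.213  1.843 -0.     1.092  0.96 ] F [-0.1 -0.2 -0.4] op 0.06194759351664968 0.0
shift [ 0.102  0.079 -0.19 ] turn [np.float64(0.004), np.float64(3.145), np.float64(6.287)]
```

```bash
python3 -m creep '[0.06,0.05,-0.12,0,0.3, 0.06,0.05,-0.12,0,0.3, 0.06,0.05,-0.12,0,0.3]' 25; python3 -c "
from h import *
go([.6105,-.0125,.139],121.4)"
```

```text
clock: 3.8
tcp_pos: [0.6125, -0.013, 0.1462]
eef_rot: [0.963, 0.269, 0.001, 0.0]
force: [0.6, 0.2, -0.1]
opening: 0.0614
grip_force: 0.0
t 3.8 tcp [ 0.6125 -0.013   0.1462] yaw_y -58.77 z [ 0.001 -0.    -1.   ] q [-0.062  0.219  1.836 -0.     1.085  0.964] F [ 0.6  0.2 -0.1] op 0.06139971632305996 0.0
shift [-0.051  0.011 -0.179] turn [np.float64(0.003), np.float64(3.145), np.float64(6.286)]
```

```bash
python3 -m creep '[-0.05,0.01,-0.12,0,0.3, -0.05,0.01,-0.12,0,0.3, -0.05,0.01,-0.12,0,0.6, -0.05,0.01,-0.12,0,1, -0.05,0.01,-0.12,0,1, -0.05,0.01,-0.12,0,1, -0.05,0.01,-0.12,0,1, -0.05,0.01,-0.12,0,1]' 25; python3 -c "
from h import *
go([.6105,-.0125,.139],121.4)"
```

```text
clock: 4.47
tcp_pos: [0.61, -0.0119, 0.1404]
eef_rot: [0.963, 0.27, 0.0, 0.0]
force: [0.2, -0.1, -0.1]
opening: 0.024
grip_force: 0.0
t 4.4667 tcp [ 0.61   -0.0119  0.1404] yaw_y -58.73 z [ 0.  0. -1.] q [-0.06   0.221  1.846  0.     1.075  0.965] F [ 0.2 -0.1 -0.1] op 0.02397046699328706 0.0
shift [ 0.012 -0.014 -0.036] turn [np.float64(0.002), np.float64(3.144), np.float64(6.285)]
```

```bash
python3 -m creep '[0,0,0,0,1, 0,0,0,0,1, 0,0,0,0,1, 0,0,0,0,1, 0,0,0,0,1]' 25; python3 -c "
from h import *
go([.6105,-.0125,.139],14.4)"
```

```text
clock: 4.88
tcp_pos: [0.6103, -0.0124, 0.1404]
eef_rot: [0.963, 0.27, 0.0, 0.0]
force: [1.6, -3.7, -0.4]
opening: 0.0139
grip_force: 25.0
t 4.8833 tcp [ 0.6103 -0.0124  0.1404] yaw_y -58.73 z [ 0.001 -0.001 -1.   ] q [-6.100e-02  2.210e-01  1.845e+00 -1.000e-03  1.074e+00  9.650e-01] F [ 1.6 -3.7 -0.4] op 0.013911859714734557 24.999619396403432
shift [ 0.006 -0.002 -0.035] turn [np.float64(-1.865), np.float64(1.276), np.float64(4.418)]
```

```bash
python3 -m creep '[0,0,0,0.1,1, 0,0,0,0.22,1, 0,0,0,0.34,1, 0,0,0,0.46,1, 0,0,0,0.58,1, 0,0,0,0.7,1, 0,0,0,0.82,1, 0,0,0,0.94,1, 0,0,0,1.06,1, 0,0,0,1.17,1]'; python3 -m creep '[0,0,0,0.07,1, 0,0,0,0.106,1, 0,0,0,0.106,1, 0,0,0,0.106,1, 0,0,0,0.106,1]'; python3 -c "
from h import *
go([.6105,-.0125,.139],14.4)"
```

```text
clock: 5.72
tcp_pos: [0.6103, -0.0125, 0.1405]
eef_rot: [0.652, 0.758, -0.0, 0.0]
force: [2.2, -2.7, -0.0]
opening: 0.0138
grip_force: 25.0
clock: 6.13
tcp_pos: [0.6103, -0.0124, 0.1404]
eef_rot: [0.613, 0.79, -0.0, 0.001]
force: [2.3, -3.7, -1.7]
opening: 0.0136
grip_force: 25.0
t 6.1333 tcp [ 0.6103 -0.0124  0.1404] yaw_y 14.33 z [ 0.001 -0.001 -1.   ] q [-6.100e-02  2.210e-01  1.845e+00 -1.000e-03  1.074e+00 -3.110e-01] F [ 2.3 -3.7 -1.7] op 0.013628264610697763 24.99968153424561
shift [ 0.005 -0.001 -0.036] turn [np.float64(-3.14), np.float64(0.001), np.float64(3.143)]
```

Now I'll release, rise and check the pointer.

```bash
python3 -m creep '[0,0,0,0,0.3, 0,0,0,0,0.3, 0,0,0,0,0.3, 0,0,0,0,0.3, 0,0,0.5,0,0.3, 0,0,1.2,0,0.3, 0,0,1.8,0,0.3, 0,0,1.8,0,0.3, 0,0,1.8,0,0.3]'; python3 -c "
from h import *
for n in ['wrist','top']:
  c=r.camera(n)
  k=pts(c,np.ones((480,640),bool)); k=k[(k[:,2]>.160)&(k[:,2]<.170)&(np.hypot(k[:,0]-.6103,k[:,1]+.0124)<.045)]
  if len(k)>20:
    u=np.linalg.svd(k[:,:2]-k[:,:2].mean(0))[2][0]; print(n,len(k),np.degrees(np.arctan2(u[1],u[0])),k.mean(0))
  if n=='wrist': cv2.imwrite('pics/w2.png',c['frame'][:,:,::-1])
go([.5188,-.1179,.21],-75.6)
"
```

```text
clock: 6.88
tcp_pos: [0.6112, -0.0118, 0.2145]
eef_rot: [0.613, 0.79, 0.001, 0.002]
force: [-0.9, -0.4, 0.1]
opening: 0.0614
grip_force: 0.0
wrist 2977 -75.67576761903516 [ 0.61044394 -0.01073066  0.16665749]
top 23 -165.760346792034 [0.60316504 0.01286086 0.16558274]
t 6.9833 tcp [ 0.6092 -0.0118  0.2113] yaw_y 14.39 z [-0.002  0.    -1.   ] q [-0.06   0.161  1.779  0.     1.203 -0.311] F [-0.2 -0.4  0.4] op 0.06185799508898198 0.0
shift [-2.26  -2.653 -0.033] turn [np.float64(-4.712), np.float64(-1.571), np.float64(1.571)]
```

View pics/w2.png

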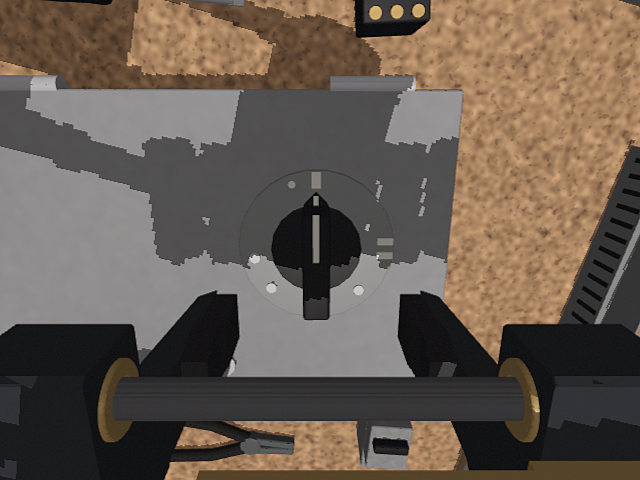

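The pointer at (316,200) px lines up with the single OFF bar at (316,180), and measures 104.3° against the enclosure's 104.4°. On to the bow handle.

```bash
python3 -m creep '[-0.5,-0.6,0,-0.12,0.3, -1,-1.2,0,-0.24,0.3, -1.5,-1.8,0,-0.36,0.3, -2.26,-2.65,0,-0.48,0.3, -2.26,-2.65,0,-0.6,0.3, -2.26,-2.65,0,-0.72,0.3, -2.26,-2.65,0,-0.84,0.3, -2.26,-2.65,0,-0.96,0.3, -2.26,-2.65,0,-1.08,0.3, -2.26,-2.65,0,-1.2,0.3]'; python3 -m creep '[0,0,0,-0.12,0.3, 0,0,0,-0.24,0.3, 0,0,0,-0.371,0.3, 0,0,0,-0.371,0.3, 0,0,0,-0.371,0.3]'; python3 -c "
from h import *
go([.5188,-.1179,.143],-75.6)
c=r.camera('wrist'); o=r.outline_of('wrist','pull')
b=pts(c,np.ones((480,640),bool)); b=b[(b[:,2]>.158)&(b[:,2]<.175)&(np.hypot(b[:,0]-.5188,b[:,1]+.1179)<.065)]
u=np.linalg.svd(b[:,:2]-b[:,:2].mean(0))[2][0]; n=np.array([-.2487,.9686]);t=np.array([.9686,.2487])
print(len(b),np.degrees(np.arctan(u[1]/u[0])),b.mean(0),'across',np.percentile(b[:,:2]@n,[2,50,98])-np.array([.5188,-.1179])@n,'along',np.percentile(b[:,:2]@t,[1,99])-np.array([.5188,-.1179])@t)
"
```

```text
clock: 7.82
tcp_pos: [0.5181, -0.1177, 0.2101]
eef_rot: [0.953, 0.303, -0.002, -0.001]
force: [-0.2, -0.4, 0.6]
opening: 0.0617
grip_force: 0.0
clock: 8.23
tcp_pos: [0.5185, -0.1176, 0.2106]
eef_rot: [0.992, 0.127, -0.001, -0.001]
force: [0.3, 0.5, -0.5]
opening: 0.0616
grip_force: 0.0
t 8.2333 tcp [ 0.5185 -0.1176  0.2106] yaw_y -75.46 z [-0.003  0.001 -1.   ] q [-0.27   0.015  1.939  0.     1.191  1.047] F [ 0.3  0.5 -0.5] op 0.061596738988021 0.0
shift [ 0.007 -0.006 -1.691] turn [np.float64(-3.144), np.float64(-0.002), np.float64(3.139)]
4505 14.315559612607997 [ 0.52519551 -0.11780383  0.16676821] across [-0.00619194 -0.00147571  0.00314758] along [-0.05543354  0.05896258]
```

```bash
python3 -m creep '[0.01,-0.03,-0.6,0,0.3, 0.01,-0.03,-1.2,0,0.3, 0.01,-0.03,-1.69,0,0.3, 0.01,-0.03,-1.69,0,0.3, 0.01,-0.03,-1.69,0,1, 0.01,-0.03,-1.69,0,1, 0.01,-0.03,-1.69,0,1, 0.01,-0.03,-1.69,0,1, 0.01,-0.03,-1.69,0,1, 0.01,-0.03,-1.69,0,1]' 30; python3 -m creep '[0,0,0,0,1, 0,0,0,0,1, 0,0,0,0,1, 0,0,0,0,1]' 30;  python3 -c "
from h import *
go([.5188,-.1179,.143],-75.6)"
```

```text
clock: 9.17
tcp_pos: [0.5206, -0.1193, 0.1458]
eef_rot: [0.992, 0.125, 0.001, 0.0]
force: [-0.4, 0.2, -0.3]
opening: 0.0237
grip_force: 0.0
clock: 9.5
tcp_pos: [0.5198, -0.1182, 0.145]
eef_rot: [0.992, 0.125, -0.0, -0.001]
force: [-0.8, 4.8, 3.3]
opening: 0.0082
grip_force: 30.0
t 9.5 tcp [ 0.5198 -0.1182  0.145 ] yaw_y -75.65 z [-0.     0.002 -1.   ] q [-2.710e-01  7.600e-02  2.003e+00  2.000e-03  1.063e+00  1.048e+00] F [-0.8  4.8  3.3] op 0.008216446997990868 30.001590996980667
shift [-0.026  0.007 -0.049] turn [np.float64(-3.141), np.float64(0.001), np.float64(3.142)]
```

```bash
python3 -c "
import numpy as np
f=lambda th:np.array([-.2487*(h:=165-170.26*np.cos(a:=np.radians(14.28+th))),.9686*h,170.26*np.sin(a)-42])/40
for a,b in((0,20),(20,40)):
  for i in range(1,11): print(a,a+(b-a)*i/10,(f(a+(b-a)*i/10)-f(a)).round(2))
for t in (42,44,45,45): print(t,(f(t)-f(40)).round(3))"
```

```text
0 2.0 [-0.01  0.04  0.14]
0 4.0 [-0.02  0.08  0.29]
0 6.0 [-0.03  0.13  0.43]
0 8.0 [-0.05  0.18  0.56]
0 10.0 [-0.06  0.24  0.7 ]
0 12.0 [-0.08  0.3   0.83]
0 14.0 [-0.09  0.36  0.97]
0 16.0 [-0.11  0.44  1.1 ]
0 18.0 [-0.13  0.51  1.22]
0 20.0 [-0.15  0.59  1.35]
20 22.0 [-0.02  0.08  0.12]
20 24.0 [-0.04  0.17  0.24]
20 26.0 [-0.07  0.26  0.35]
20 28.0 [-0.09  0.36  0.47]
20 30.0 [-0.12  0.45  0.57]
20 32.0 [-0.14  0.56  0.68]
20 34.0 [-0.17  0.66  0.78]
20 36.0 [-0.2   0.77  0.88]
20 38.0 [-0.23  0.88  0.97]
20 40.0 [-0.26  1.    1.06]
42 [-0.03   0.118  0.085]
44 [-0.061  0.239  0.165]
45 [-0.077  0.301  0.203]
45 [-0.077  0.301  0.203]
```

```bash
python3 -m creep '[-0.01,0.04,0.14,0,1, -0.02,0.08,0.29,0,1, -0.03,0.13,0.43,0,1, -0.05,0.18,0.56,0,1, -0.06,0.24,0.70,0,1, -0.08,0.30,0.83,0,1, -0.09,0.36,0.97,0,1, -0.11,0.44,1.10,0,1, -0.13,0.51,1.22,0,1, -0.15,0.59,1.35,0,1]' 35; python3 -c "
from h import *
go([.5188,-.1179,.143],-75.6)"
```

```text
clock: 10.33
tcp_pos: [0.5137, -0.0946, 0.1981]
eef_rot: [0.992, 0.125, -0.0, -0.001]
force: [4.1, 5.2, -6.9]
opening: 0.0075
grip_force: 35.4
t 10.3333 tcp [ 0.5137 -0.0946  0.1981] yaw_y -75.63 z [-0.001  0.001 -1.   ] q [-2.310e-01  5.000e-03  1.973e+00  1.000e-03  1.165e+00  1.089e+00] F [ 4.1  5.2 -6.9] op 0.0074891182990518305 35.438832342624664
shift [ 0.127 -0.581 -1.376] turn [np.float64(-3.141), np.float64(0.001), np.float64(3.142)]
```

```bash
cat >> h.py <<'E'
def door():
    c=r.camera("side"); o=np.array([.5513,-.0435,0]); cs,sn=.9686,.2487
    p=pts(c,np.ones((480,640),bool))-o; e=np.stack([cs*p[:,0]+sn*p[:,1],-sn*p[:,0]+cs*p[:,1]-.101,p[:,2]-.120],1)
    ang=np.degrees(np.arctan2(e[:,2],-e[:,1])); rr=np.hypot(e[:,1],e[:,2])
    m=(abs(e[:,0])<.14)&(rr>.03)&(rr<.2)&(e[:,2]>0.012)&(e[:,1]<0.0)
    # outer face lies 4 mm above hinge line
    th=ang-np.degrees(np.arcsin(.004/np.maximum(rr,.01)))
    h,b=np.histogram(th[m],np.arange(0,80,.5)); i=h.argmax(); print("door deg mode",b[i]+.25,h[i],"med",np.median(th[m&(abs(th-b[i]-.25)<2)]))
    return c
E
python3 -c "
from h import *
c=door(); cv2.imwrite('pics/s1.png',c['frame'][150:450,150:550,::-1])"
```

```text
door deg mode 19.75 3539 med 19.68665020493669
```

View pics/s1.png

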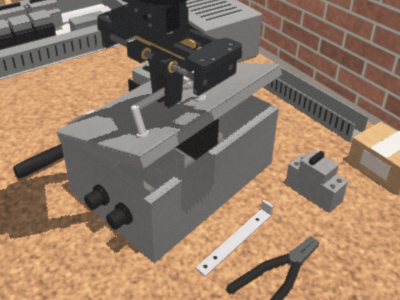

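The door is up about 20° with the bow held between the pads at about (185,90) px in the crop, as planned. I'll carry on.

```bash
python3 -m creep '[-0.02,0.08,0.12,0,1, -0.04,0.17,0.24,0,1, -0.07,0.26,0.35,0,1, -0.09,0.36,0.47,0,1, -0.12,0.45,0.57,0,1, -0.14,0.56,0.68,0,1, -0.17,0.66,0.78,0,1, -0.20,0.77,0.88,0,1, -0.23,0.88,0.97,0,1, -0.26,1.0,1.06,0,1]' 40; python3 -m creep '[-0.03,0.118,0.085,0,1, -0.061,0.239,0.165,0,1, -0.077,0.301,0.203,0,1, -0.077,0.301,0.203,0,1, -0.077,0.301,0.203,0,1]' 40; python3 -c "
from h import *
door();st()"
```

```text
clock: 11.22
tcp_pos: [0.5033, -0.0551, 0.2402]
eef_rot: [0.992, 0.125, -0.0, -0.0]
force: [3.8, 3.1, -9.6]
opening: 0.0075
grip_force: 41.0
clock: 11.63
tcp_pos: [0.5002, -0.0431, 0.2482]
eef_rot: [0.992, 0.125, -0.0, -0.0]
force: [5.2, 3.2, -9.2]
opening: 0.0075
grip_force: 40.9
door deg mode 55.75 108 med 55.90357516960764
t 11.6833 tcp [ 0.5002 -0.0432  0.2482] yaw_y -75.61 z [-0.001  0.    -1.   ] q [-0.136 -0.073  1.953  0.     1.262  1.184] F [ 4.1  2.5 -9.6] op 0.007611485411955919 40.9024652838707
```

Run:
```python
from h import *
o=np.array([.5513,-.0435,0]); cs,sn=.9686,.2487
for n in ["top","side"]:
    c=r.camera(n); p=pts(c,np.ones((480,640),bool))-o
    e=np.stack([cs*p[:,0]+sn*p[:,1],-sn*p[:,0]+cs*p[:,1]-.101,p[:,2]-.120],1)
    for t in np.arange(38,52,.5):
        a=np.radians(t); al=-e[:,1]*np.cos(a)+e[:,2]*np.sin(a); off=e[:,1]*np.sin(a)+e[:,2]*np.cos(a)
        m=(abs(e[:,0])<.14)&(al>.02)&(al<.2)
        h,b=np.histogram(off[m],np.arange(-.02,.02,.001)); i=h.argmax()
        if t==38: best=(0,)
        if h[i]>best[0]: best=(h[i],t,b[i])
    t=np.radians(best[1]);al=-e[:,1]*np.cos(t)+e[:,2]*np.sin(t); off=e[:,1]*np.sin(t)+e[:,2]*np.cos(t)
    m=(abs(e[:,0])<.14)&(al>.02)&(al<.2)&(abs(off-best[2])<.005)
    print(n,best,"refined",best[1]+np.degrees(np.polyfit(al[m],off[m],1)[0]))
    cv2.imwrite(f"pics/{n}9.png",c["frame"][100:450,150:600,::-1])
```

```text
top (np.int64(1713), np.float64(45.0), np.float64(0.00300000000000002)) refined 44.78859442730422
side (np.int64(91), np.float64(51.0), np.float64(0.017000000000000032)) refined 51.2595567823415
```

View pics/side9.png

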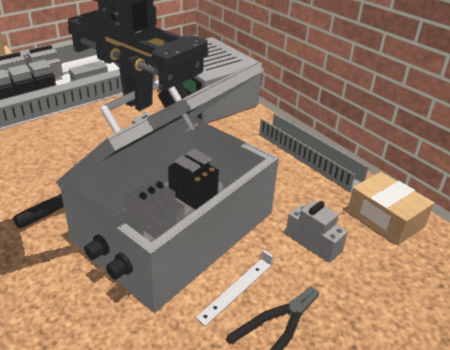

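View pics/top9.png

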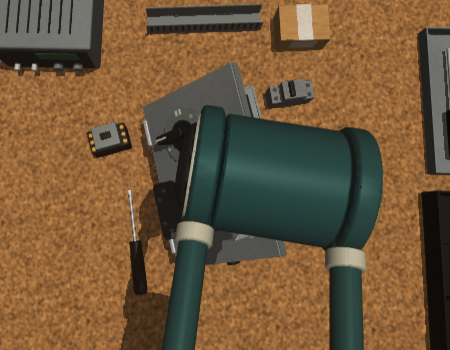

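The side view shows the door open with the bow clamped at about (125,100) px. The top view fits the door face at 44.8°, with the handle still pointing to OFF at about (160,140) and the loose things where they were. I'll let it settle and hand in.

```bash
python3 -m creep '[0,0,0,0,1, 0,0,0,0,1, 0,0,0,0,1, 0,0,0,0,1]'; python3 -c "
from h import *
s,_=st(); print(np.abs(s['joint_velocities']).max()); print(r.sign_off())"
```

```text
clock: 12.12
tcp_pos: [0.5003, -0.0433, 0.2481]
eef_rot: [0.992, 0.125, -0.0, -0.0]
force: [4.4, 2.1, -9.6]
opening: 0.0076
grip_force: 40.9
t 12.1167 tcp [ 0.5003 -0.0433  0.2481] yaw_y -75.62 z [-0.001  0.    -1.   ] q [-0.136 -0.072  1.953  0.     1.261  1.184] F [ 4.4  2.1 -9.6] op 0.007594585124025924 40.903572142124176
0.003080973894108996
the job is handed in; nothing more can be done
None
```

The job is handed in: the rotary handle is at OFF, and the arm is holding the door still by the bow handle at 44.8° as measured by the top camera; the loose things stayed where they were.

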